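# Demagnetise a batch of steel housings

## Task

Demagnetise the steel housings on the bench: lay them all flat in the two lanes of the plywood sledge, slide the sledge fully home into the tunnel of the grey demagnetiser, and press its three roof keys one at a time, starting with the key nearest the tunnel mouth and ending with the one nearest the back; never press a key unless the sledge is home. Then pull the sledge right out clear of the tunnel again and lay all the housings flat on the floor of the two lanes of the white finished tray. Leave the other things on the bench where they are.

Things in the scene. Friction and masses are not known exactly. Their poses are not given: they have to be found in the camera images.
- demag: fixed grey tunnel demagnetiser, 196 mm wide (x), 200 mm long (y), 96 mm high; yaw varies. Origin on the bench under the tunnel's middle; +y runs into the tunnel, which is 156 mm wide (x = -78 to 78 mm), 68 mm high under the roof, floored by the bench and closed by a back wall at y = +95 mm, the stop. Three spring keys stand in a row along y on the roof.
- mouth (a point): middle of the tunnel mouth at bench level, at y = -95 mm of the demagnetiser; a round post (24 mm wide, 68 mm high) stands on each side of it, 156 mm apart, reaching 12 mm out in front
- sledge: loose plywood tray, about 0.35 kg, starting before the tunnel mouth. 148 mm wide (x), 190 mm long (y = -95 to 95 mm), walls 4 mm thick, 14 mm high, floor 5 mm up, split by a 30 mm wide, 14 mm high middle bar into two lanes 55 mm wide along y. Origin on the bench under the tray's centre, +y leading. Against the stop its origin meets the demagnetiser's.
- fin (a point): top centre of the sledge's upright wooden grip fin, at y = -170 mm of the sledge: 20 mm thick (x), 30 mm long (y), from 5 to 75 mm above the bench. It stays outside the tunnel, 75 mm before the mouth, when the sledge is home
- housing1: loose steel instrument housing: square bar 34 x 34 x 56 mm with a round stub (26 mm wide, 20 mm long) on one end, 76 mm long overall, 0.15 kg, lying on the bench. Origin on its axis at mid-length, 17 mm above what it lies on; x along its length toward the stub. All four are alike; 2 to 4 are present.
- housing2: loose steel instrument housing: square bar 34 x 34 x 56 mm with a round stub (26 mm wide, 20 mm long) on one end, 76 mm long overall, 0.15 kg, lying on the bench. Origin on its axis at mid-length, 17 mm above what it lies on; x along its length toward the stub. All four are alike; 2 to 4 are present.
- housing3: loose steel instrument housing: square bar 34 x 34 x 56 mm with a round stub (26 mm wide, 20 mm long) on one end, 76 mm long overall, 0.15 kg, lying on the bench. Origin on its axis at mid-length, 17 mm above what it lies on; x along its length toward the stub. All four are alike; 2 to 4 are present.
- housing4: loose steel instrument housing: square bar 34 x 34 x 56 mm with a round stub (26 mm wide, 20 mm long) on one end, 76 mm long overall, 0.15 kg, lying on the bench. Origin on its axis at mid-length, 17 mm above what it lies on; x along its length toward the stub. All four are alike; 2 to 4 are present.
- finished: fixed white open tray for finished work, 168 mm (x) by 200 mm (y), walls 4 mm thick and 14 mm high, floor about 5 mm up, split by a 30 mm wide, 14 mm high middle bar into two lanes 65 mm wide along y. Origin on the bench under its centre; yaw varies.
- key1 (a joint): travel of the round spring key nearest the mouth (0 up, 0.006 m fully down, about 5 N at the bottom; springs back)
- key1_top (a point): centre of the top face of the key nearest the mouth, 28 mm wide, pressed straight down
- key2 (a joint): travel of the round spring key in the middle (0 up, 0.006 m fully down, about 5 N at the bottom; springs back)
- key2_top (a point): centre of the top face of the key in the middle, 28 mm wide, pressed straight down
- key3 (a joint): travel of the round spring key nearest the back wall (0 up, 0.006 m fully down, about 5 N at the bottom; springs back)
- key3_top (a point): centre of the top face of the key nearest the back wall, 28 mm wide, pressed straight down
- meter: bystander: yellow and black multimeter, 85 x 170 x 36 mm; origin on or near the bench under it
- dish: bystander: steel dish, 100 mm wide; origin on or near the bench under it
- plug: bystander: dark steel plug standing upright, 34 mm wide, 65 mm high; origin on or near the bench under it
- driver: bystander: screwdriver; origin on or near the bench under it
- spool: bystander: aluminium spool ring, 64 mm wide, 40 mm high; origin on or near the bench under it
- spanner: bystander: steel spanner; origin on or near the bench under it
- tin: bystander: amber jar, 56 mm wide, 60 mm high; origin on or near the bench under it
Things that resemble listed ones, but are neither listed nor needed, are in the scene too. What is shaped like the housing1 but red or yellow is not meant.

How it is judged:
By the outcome, as a careful person would: the job done as asked, in the order asked, and still so for the second after the job is handed in, with the robot touching nothing.
Of housing1, housing2, housing3, housing4 only 2 to 4 are there at a start; the rules pass over those that are not, and their reading is None.
At some moment in a run one of housing1, housing2, housing3, housing4 may be knocked a few centimetres aside while the robot is not near it.
Once in a run the grip may slacken for a moment while it holds something.
It also fails if it takes over 210 s, if anything falls off the work surface, if the arm or the gripper's body presses on something with over 40 N, if the wrist force passes 120 N, or if a joint passes its speed limit or range.

## Robot

A 7-joint arm with a two-finger parallel gripper is mounted at the origin on the work surface. World frame = base frame: x ahead of the robot, y to its left, z up, the work surface at z = 0. Lengths are in m, angles in rad, forces in N, time in s.
With the tool pointing down it reaches from about 0.425 to 1.025 m from the base axis. Payload 9.4 kg.
Tool frame: the origin (TCP) lies between the finger pads; the fingertips stand 25 mm ahead of it and the grasp point (between the pads) lies 6 mm ahead of it; z points along the fingers, y is the line along which they close (so a half turn about z gives the same grasp; the last joint's range is limited). The gripper opens to 93 mm and grips with 3 to 60 N. Pads are 15 mm wide; open, the fingers measure 128 mm over their backs; the gripper's body (75 mm by 188 mm) begins 65 mm behind the grasp point.
Start: joints at [-1.3, 0.599, -0.003, 1.599, 0.002, 0.943, -0.08], TCP at [0.247, 0.682, 0.244] pointing down, gripper open.
Joint ranges: [-2.57, 2.57], [-0.35, 1.97], [-1.29, 1.29], [0.11, 2.56], [-1.05, 4.19], [0.11, 1.86], [-2.63, 2.63]. Speed limits (rad/s): [2.22, 2.22, 3.01, 3.01, 3.14, 3.14, 3.14].

## Interface

Orientations are given as a unit quaternion [x, y, z, w].
In Python, from workcell import bot gives the robot as it stands.
- The arm moves only by the tool move_arm, never from a script. Its argument "commands" is a list of rows, each a list of 5 numbers: the shift along the tool's x, y, z in mm, then the turn about the tool's z in rad, then the opening, from 0 (shut) to 1 (fully open). A call has 1 to 10 rows; each row shifts and turns the commanded pose from where the row before left it, along the tool's axes as they then stand; what a row does not reach is not made up. A row lasts 1/10 s, in which the tool goes at most 50 mm and 8.59 degrees, less where a joint would pass 70% of its speed; a pose out of reach is approached as far as the arm can. A call is refused whole if a number of a shift passes 50 or a number of a turn 0.15, either way. A call with a gripper value outside its range is refused whole. The fingers move at their own pace and stop on an object; "newtons" is the grip in N (left out, the last holds). Time passes only in rows, so rows that do not move let the fingers close. It gives the time, the measured TCP pose, the force, the opening and the grip force at its end, in the units of the state.
- bot.sense(): the state, without advancing time (a new reading comes with each control period).
- bot.get_image(name): name is "side" or "top" or "wrist"; returns a dict with "color" (420x560x3 uint8, red, green, blue), "range_z" (420x560 float32, m along the optical axis (not along the pixel's ray), 0 where there is no reading), "fovy" (degrees; the focal length in pixels is half the picture's height over the tangent of half this angle, whatever the lens; pixels are square), "cx", "cy" (the principal point, pixels), "R" (3x3) and "t" (3): a world point X has camera coordinates R X + t. Camera axes: x right, y down, z forward; pixel columns grow to the right and rows downward; lengths in m; the calibration is good to about 2 mm. The wrist camera is an equidistant fisheye: a pixel r from the principal point sees the ray r / f radians off the axis. A picture is of the moment at which its call begins.
- bot.hand_in(): hands the job in; it is judged then, once.
The state is a dict: "time": time; "qpos": joint angles; "joint_vel": joint speeds; "joint_efforts": joint torques, N m; "tool_pos": TCP position; "tool_rot": TCP orientation; "contact_force": force on the tool from outside, world axes, zero at the start; "wrist_torque": the same for the moment, N m; "width": finger opening in m; "grasp_force": force on a finger pad.
Only numpy, scipy, OpenCV 4.12 (cv2) and the standard library are available. Lean on these libraries where they do the work, as an engineer would, in place of code of your own. Each camera call takes 0.05 s, during which the arm holds its last target. There are 200 camera calls.

## Working session

There is one attempt and no reset: what is moved stays moved. The work goes in short steps, Python scripts to look and compute and a tool call to move; the robot and the scene stay as the last step left them, time stands still between calls to the robot, and variables do not carry over. Pictures are saved under pics/ and viewed, at most 17 in all, crops included, and the job is handed in when it is done.

Besides the shell and the picture viewer there is one more tool, called after "Call:" as name(argument=value, ...), one argument or row to a line, values as JSON. move_arm: Moves the arm, as the interface text tells. Its arguments: {"type":"object","properties":{"commands":{"type":"array"},"newtons":{"type":"number"}},"required":["commands"]}

```bash
ls; mkdir -p pics; python3 - <<'E'
from workcell import bot
import cv2,numpy as np,pickle
s=bot.sense();print(s)
for n in("top","side"):
    i=bot.get_image(n);cv2.imwrite(f"pics/{n}0.png",i["color"][:,:,::-1]);pickle.dump(i,open(f"{n}0.pkl","wb"))
    print(n,i["fovy"],i["cx"],i["cy"],i["R"].round(4).tolist(),i["t"])
E
```

```text
pics
{'time': 0.0, 'qpos': array([-1.29969725,  0.60014836, -0.00253322,  1.60011478,  0.00179146,
        0.94285641, -0.07980555]), 'joint_vel': array([ 0.00123919,  0.00085494,  0.0014905 , -0.0007395 ,  0.00065869,
       -0.0009158 , -0.00053781]), 'joint_efforts': array([ 7.30661359e-04, -7.65059423e+01,  1.49817724e+00, -2.52330226e+01,
       -5.22982213e-02,  1.71370385e-02,  1.36402841e-04]), 'tool_pos': array([0.24697057, 0.68117918, 0.24274867]), 'tool_rot': array([ 1.73004808e-01,  9.84920685e-01, -7.59771859e-04, -6.29294312e-05]), 'contact_force': array([ 0.43099857,  0.36333977, -0.28217797]), 'wrist_torque': array([-0.02636835,  0.01062653, -0.00881167]), 'grasp_force': 0.0, 'width': 0.09290946299812436}
top 43.24956022613904 280.3066379580733 211.7884989391886 [[0.019, -0.9998, -0.0068], [-0.9887, -0.0177, -0.1491], [0.149, 0.0096, -0.9888]] [0.01936857 0.52884794 1.31589251]
side 49.6593037535381 278.9394093620261 205.95172050105447 [[0.9938, -0.1112, 0.0076], [-0.0556, -0.5532, -0.8312], [0.0966, 0.8256, -0.5559]] [-0.52142476  0.11408596  1.36320063]
```

View pics/top0.png

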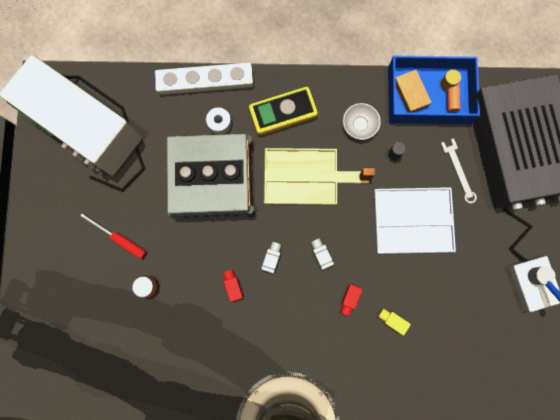

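View pics/side0.png

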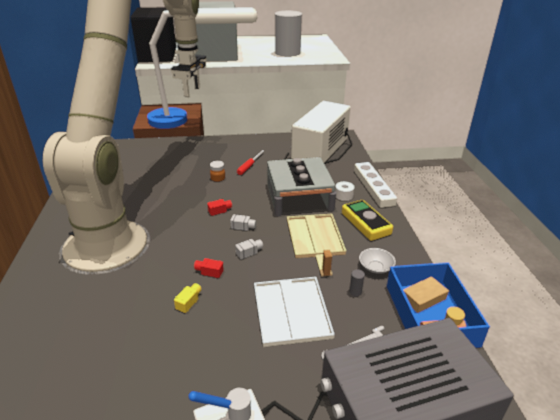

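```bash
cat > h.py <<'E'
from workcell import bot
import cv2,numpy as np,pickle
from scipy.spatial.transform import Rotation as Ro
def cast(i,px,z):
    """pixels (N,2) -> world points on plane z (pinhole)"""
    px=np.atleast_2d(np.asarray(px,float)); f=210/np.tan(np.radians(i["fovy"]/2))
    d=np.c_[(px-[i["cx"],i["cy"]])/f,np.ones(len(px))]@i["R"]; c=-i["R"].T@i["t"]
    return c+d*((z-c[2])/d[:,2])[:,None]
def cloud(i):
    f=210/np.tan(np.radians(i["fovy"]/2)); v,u=np.mgrid[:420,:560]; Z=i["range_z"]
    P=np.stack([(u-i["cx"])/f*Z,(v-i["cy"])/f*Z,Z],-1); W=(P-i["t"])@i["R"]; W[Z<=0]=np.nan
    return W
def rect(i,mask,z):
    """largest contour -> convex hull on plane z -> min area rect: centre, sizes, angle of the long side(rad)"""
    c=max(cv2.findContours(mask.astype(np.uint8),0,1)[0],key=cv2.contourArea)[:,0]
    w=cast(i,c,z)[:,:2]; b=cv2.boxPoints(cv2.minAreaRect((w*1000).astype(np.float32)))/1000
    e=b[1]-b[0],b[2]-b[1]; e=sorted(e,key=np.linalg.norm)
    return b.mean(0).round(4),np.linalg.norm(e[1]).round(4),np.linalg.norm(e[0]).round(4),float(np.arctan2(e[1][1],e[1][0]).round(4)),w.mean(0).round(4)
def go(x,y,z,yaw=None):
    """shift in tool axes (mm) and turn to a target; yaw = world angle of the tool's y axis (mod pi)"""
    s=bot.sense(); R=Ro.from_quat(s["tool_rot"]); d=R.inv().apply(np.array([x,y,z])-s["tool_pos"])*1000
    M=R.as_matrix(); a=np.arctan2(M[1,1],M[0,1]); t=None
    if yaw is not None:
        t=(yaw-a+np.pi/2)%np.pi-np.pi/2; t=-t   # tool z is down
    print("tcp",s["tool_pos"].round(4),"tooly",round(a,3),"q7",s["qpos"][6].round(2),"shift",d.round(1),"turn",t)
E
python3 - <<'E'
from h import *
i=pickle.load(open("top0.pkl","rb")); W=cloud(i); hsv=cv2.cvtColor(i["color"],cv2.COLOR_RGB2HSV)
H,S,V=[hsv[...,k].astype(int) for k in range(3)]; X,Y,Z=W[...,0],W[...,1],W[...,2]
def box(m,u0,u1,v0,v1): o=np.zeros_like(m);o[v0:v1,u0:u1]=m[v0:v1,u0:u1];return o
print("bench z",np.nanmedian(Z[300:330,180:220]))
for n,b in(("h1",(255,290,235,280)),("h2",(305,340,232,278))):
    m=box(V>95,*b); print(n,m.sum(),rect(i,m,.017),rect(i,box(Z>.026,*b),.034),np.nanmax(Z[m]))
    ys,xs=np.nonzero(m); 
m=box((S>60)&(H>15)&(H<40)&(V>120),255,340,140,212); print("sledge",rect(i,m,.014))
m=box((Z>.05),335,385,155,195);print("fin",rect(i,m,.075),np.nanmax(Z[m]))
m=box(V>140,365,465,180,262);print("tray",rect(i,m,.014))
m=box(Z>.08,155,260,125,225);print("demag",rect(i,m,.096),np.nanmedian(Z[m]))
g=cv2.resize(i["color"][120:270,150:470],(0,0),fx=2.5,fy=2.5,interpolation=cv2.INTER_CUBIC); cv2.imwrite("pics/crop1.png",g[:,:,::-1])
roof=box((V>105)&(S<60),178,243,160,186)
for c in cv2.findContours(roof.astype(np.uint8),0,1)[0]:
    if cv2.contourArea(c)>40:
        (u,v),r=cv2.minEnclosingCircle(c); u2,v2=c[:,0].mean(0); print("key",u,v,r,np.nanmedian(Z[int(v)-2:int(v)+3,int(u)-2:int(u)+3]),cast(i,[(u,v)],.105))
E
```

```text
bench z -2.929139296194415e-05
h1 412 (array([0.4154, 0.0497], dtype=float32), np.float32(0.0811), np.float32(0.0358), -0.29919999837875366, array([0.4132, 0.0504])) (array([0.414 , 0.0485], dtype=float32), np.float32(0.0753), np.float32(0.0338), -0.3009999990463257, array([0.4137, 0.0486])) 0.04337343443905318
h2 414 (array([ 0.4276, -0.0788], dtype=float32), np.float32(0.0803), np.float32(0.0373), 0.43970000743865967, array([ 0.4257, -0.0789])) (array([ 0.426 , -0.0778], dtype=float32), np.float32(0.0754), np.float32(0.0346), 0.4255000054836273, array([ 0.4262, -0.0774])) 0.04125552636845651
sledge (array([ 0.6292, -0.0245], dtype=float32), np.float32(0.1981), np.float32(0.1507), -1.5536999702453613, array([ 0.6293, -0.0232]))
fin (array([ 0.6281, -0.19  ], dtype=float32), np.float32(0.0302), np.float32(0.0259), 1.5667999982833862, array([ 0.6285, -0.19  ])) 0.07993535222761505
tray (array([ 0.5176, -0.3194], dtype=float32), np.float32(0.2019), np.float32(0.1704), -1.5331000089645386, array([ 0.5168, -0.3195]))
demag (array([0.614 , 0.2104], dtype=float32), np.float32(0.203), np.float32(0.198), -1.5164999961853027, array([0.6133, 0.2113])) 0.09630576477340615
key 207.3285675048828 170.64285278320312 5.367311000823975 0.11756655596184011 [[0.6179208  0.21034755 0.105     ]]
key 185.0 171.5 5.590270042419434 0.11816818969535726 [[0.61480141 0.26536563 0.105     ]]
key 229.8972625732422 169.76026916503906 5.57274055480957 0.1180224203351434 [[0.62111437 0.15474435 0.105     ]]
```

View pics/crop1.png

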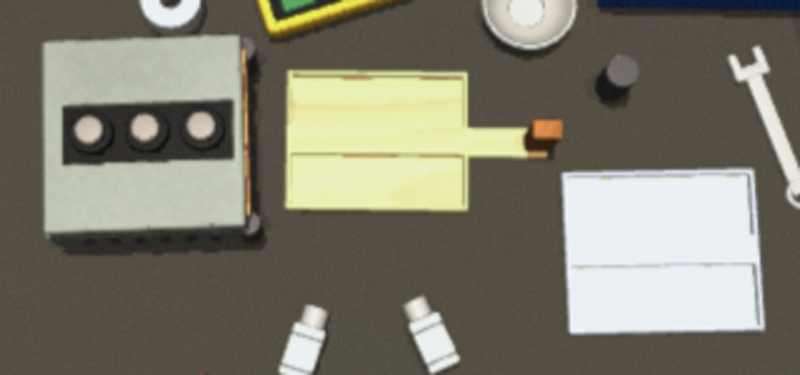

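The top view shows two housings, at (271,257) and (321,253). The sledge is at (301,176), the demagnetiser at (208,175) with its mouth to the right, and the white tray at (415,220). In the crop, the key tops are at about z = 0.118.

```bash
python3 - <<'E'
from h import *
go(.417,.0475,.15,1.27)
i=pickle.load(open("top0.pkl","rb"))
print(cast(i,[(229.9,169.8),(207.3,170.6),(185,171.5)],.118))
E
```

```text
tcp [0.247  0.6812 0.2428] tooly 1.223 q7 -0.08 shift [-375.8 -537.7   93.7] turn -0.046985274472908234
[[0.61801092 0.15332163 0.118     ]
 [0.61505476 0.20844195 0.118     ]
 [0.61186141 0.26282512 0.118     ]]
```

Call:
move_arm(
  commands=[
    [-27,-38.5,0,0,1],
    [-27,-38.5,0,0,1],
    [-27,-38.5,0,0,1],
    [-27,-38.5,0,0,1],
    [-27,-38.5,0,0,1],
    [-27,-38.5,0,0,1],
    [-27,-38.5,0,0,1],
  ],
)

```text
time: 0.8
tool_pos: [0.3331, 0.3618, 0.2435]
tool_rot: [0.173, 0.985, -0.0, 0.0]
contact_force: [1.0, 0.1, -0.0]
width: 0.093
grasp_force: 0.0
```

Call:
move_arm(
  commands=[
    [-27,-38.5,0,-0.047,0.8],
    [-27,-38.5,0,0,0.8],
    [-27,-38.5,10,0,0.8],
    [-27,-38.5,20,0,0.8],
    [-27,-38.5,20,0,0.8],
    [-27,-38.5,20,0,0.8],
    [-26,-38,20,0,0.8],
    [0,0,0,0,0.8],
  ],
)

```text
time: 1.6
tool_pos: [0.4298, 0.0475, 0.1531]
tool_rot: [0.155, 0.988, -0.001, -0.001]
contact_force: [-1.0, 0.8, 0.5]
width: 0.0741
grasp_force: 0.0
```

```bash
cat >> h.py <<'E'
def snap(n,k):
    i=bot.get_image(n);pickle.dump(i,open(f"{n}{k}.pkl","wb"));cv2.imwrite(f"pics/{n}{k}.png",i["color"][:,:,::-1]);return i
E
python3 - <<'E'
from h import *
s=bot.sense();print(s["time"])
go(.417,.0475,.038,1.27)
snap("wrist",1); snap("side",1)
E
```

```text
1.6
tcp [0.4298 0.0475 0.1531] tooly 1.26 q7 1.03 shift [ 12.   -3.5 115.2] turn -0.009511135043037688
```

View pics/wrist1.png

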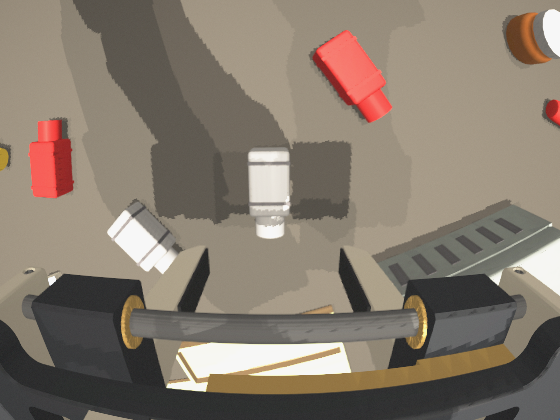

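Call:
move_arm(
  commands=[
    [4,-3.5,30,-0.01,0.8],
    [4,0,30,0,0.8],
    [4,0,30,0,0.8],
    [0,0,10,0,0.8],
    [0,0,0,0,0.8],
  ],
)

```text
time: 2.2
tool_pos: [0.418, 0.0558, 0.056]
tool_rot: [0.143, 0.99, -0.0, -0.002]
contact_force: [0.3, -0.2, 0.5]
width: 0.0741
grasp_force: 0.0
```

```bash
python3 - <<'E'
from h import *
go(.417,.0475,.038,1.27)
E
```

```text
tcp [0.418  0.0558 0.056 ] tooly 1.284 q7 0.88 shift [-1.5 -8.2 18. ] turn 0.013609951774384621
```

Call:
move_arm(
  commands=[
    [-1,-8,4,0.013,0.8],
    [0,0,14,0,0.8],
    [0,0,0,0,0.8],
  ],
)

```text
time: 2.5
tool_pos: [0.4171, 0.0492, 0.049]
tool_rot: [0.147, 0.989, -0.002, -0.003]
contact_force: [-0.6, 0.4, -0.1]
width: 0.0743
grasp_force: 0.0
```

```bash
python3 - <<'E'
from h import *
go(.417,.0475,.038,1.27)
E
```

```text
tcp [0.4171 0.0492 0.049 ] tooly 1.275 q7 0.44 shift [-0.4 -1.6 11. ] turn 0.005438695173175079
```

Call:
move_arm(
  commands=[
    [-1,-1.5,6,0,0.8],
    [-1,0,6,0,0.8],
    [0,0,0,0,0.8],
    [0,0,0,0,0.8],
  ],
)

```text
time: 2.9
tool_pos: [0.4181, 0.0467, 0.037]
tool_rot: [0.148, 0.989, -0.003, -0.003]
contact_force: [0.7, -0.3, 0.2]
width: 0.0743
grasp_force: 0.0
```

```bash
python3 - <<'E'
from h import *
go(.417,.0475,.038,1.27);print(bot.sense()["qpos"].round(2))
E
```

```text
tcp [0.4181 0.0467 0.037 ] tooly 1.274 q7 0.08 shift [ 1.3  0.4 -1. ] turn 0.004044382220189435
[-0.15  0.66 -0.14  2.43  0.93  0.11  0.08]
```

Call:
move_arm(
  commands=[
    [0,0,0,0,0.2],
    [0,0,0,0,0.2],
    [0,0,0,0,0.2],
    [0,0,0,0,0.2],
    [-5,0,-10,0,0.2],
    [-10,0,-25,0,0.2],
    [-20,0,-40,0,0.2],
    [-20,0,-15,0,0.2],
  ],
  newtons=35,
)

```text
time: 3.7
tool_pos: [0.4718, 0.0304, 0.1289]
tool_rot: [0.148, 0.989, -0.002, -0.003]
contact_force: [1.0, -0.1, -0.1]
width: 0.0196
grasp_force: 0.0
```

```bash
python3 - <<'E'
from h import *
s=bot.sense();print(s["width"],s["grasp_force"],s["contact_force"],s["qpos"].round(2))
go(.583,-.03,.13,0.017)
E
```

```text
0.019634759535649752 0.0 [ 0.99486849 -0.12085887 -0.11474494] [ 0.25  0.55 -0.61  2.24  0.64  0.53  0.42]
tcp [0.4718 0.0304 0.1289] tooly 1.273 q7 0.42 shift [-124.1  -25.1   -1.7] turn 1.2560482163061868
```

```bash
python3 - <<'E'
from h import *
snap("wrist",2); i=snap("top",2);W=cloud(i);Z=W[...,2]
for n,b in(("h1",(240,300,225,285)),("h2",(305,340,232,278))):
    m=np.zeros_like(Z,bool);m[b[2]:b[3],b[0]:b[1]]=((Z>.022)&(Z<.06))[b[2]:b[3],b[0]:b[1]]; print(n,m.sum(),rect(i,m,.034) if m.any() else 0)
E
```

```text
h1 361 (array([0.4142, 0.0489], dtype=float32), np.float32(0.0753), np.float32(0.0346), -0.3009999990463257, array([0.412 , 0.0494]))
h2 0 0
```

View pics/wrist2.png

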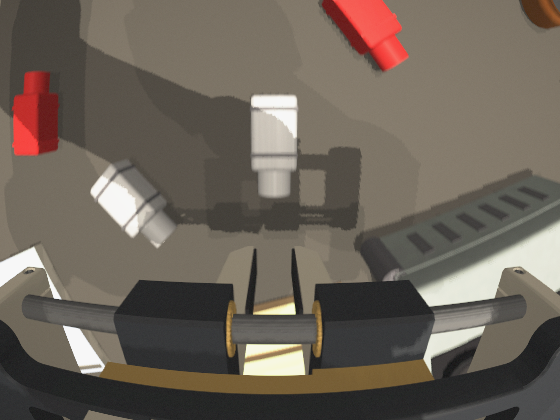

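The wrist view shows the housing still in place at (274,145) and the fingers empty. They had not finished closing before the lift, so I'll retry with a longer wait.

Call:
move_arm(
  commands=[
    [20,0,15,0,0.6],
    [20,0,25,0,0.6],
    [10,0,14,0,0.6],
    [5,0,12,0,0.6],
    [1,0,13,0,0.6],
    [0,0,12,0,0.6],
    [0,0,0,0,0.6],
    [0,0,0,0,0.6],
  ],
)

```text
time: 4.6
tool_pos: [0.4158, 0.0468, 0.035]
tool_rot: [0.148, 0.989, -0.003, -0.004]
contact_force: [0.1, -0.2, 0.1]
width: 0.0557
grasp_force: 0.0
```

```bash
python3 - <<'E'
from h import *
go(.417,.0475,.038,1.27)
E
```

```text
tcp [0.4158 0.0468 0.035 ] tooly 1.275 q7 -0.05 shift [-1.  1. -3.] turn 0.004583753086478515
```

Call:
move_arm(
  commands=[
    [0,0,-3,0,0.1],
    [0,0,0,0,0.1],
    [0,0,0,0,0.1],
    [0,0,0,0,0.1],
    [0,0,0,0,0.1],
    [0,0,0,0,0.1],
    [0,0,0,0,0.1],
    [0,0,0,0,0.1],
  ],
  newtons=35,
)

```text
time: 5.4
tool_pos: [0.4173, 0.0464, 0.0388]
tool_rot: [0.149, 0.989, -0.003, -0.003]
contact_force: [0.1, -0.4, 7.2]
width: 0.0339
grasp_force: 35.0
```

Call:
move_arm(
  commands=[
    [-5,0,-10,0,0.1],
    [-10,0,-25,0,0.1],
    [-20,0,-40,0,0.1],
    [-20,0,-15,0,0.1],
    [0,0,0,0,0.1],
  ],
)

```text
time: 5.9
tool_pos: [0.4735, 0.0297, 0.1301]
tool_rot: [0.15, 0.989, -0.002, -0.001]
contact_force: [0.2, 0.6, -0.9]
width: 0.0334
grasp_force: 35.0
```

```bash
python3 - <<'E'
from h import *
go(.583,-.03,.13,0.017)
# refine sledge: walls in the fresh top picture
i=pickle.load(open("top0.pkl","rb")); c=i["color"]
W=cast(i,[(264,149),(337,149),(264,204),(337,204)],.014);print(W.round(4))
E
```

```text
tcp [0.4735 0.0297 0.1301] tooly 1.269 q7 0.38 shift [-122.3  -24.4    0. ] turn 1.2519528349215345
[[ 0.7001  0.0759  0.014 ]
 [ 0.7034 -0.1179  0.014 ]
 [ 0.5521  0.0724  0.014 ]
 [ 0.5555 -0.1183  0.014 ]]
```

Call:
move_arm(
  commands=[
    [0,0,0,0.14,0.1],
    [0,0,0,0.14,0.1],
    [0,0,0,0.14,0.1],
    [0,0,0,0.14,0.1],
    [0,0,0,0.14,0.1],
    [0,0,0,0.14,0.1],
    [0,0,0,0.14,0.1],
    [0,0,0,0.14,0.1],
    [0,0,0,0.14,0.1],
    [0,0,0,0,0.1],
  ],
)

```text
time: 6.9
tool_pos: [0.4692, 0.0309, 0.1275]
tool_rot: [0.703, 0.711, -0.005, -0.001]
contact_force: [0.1, 0.9, -1.6]
width: 0.0338
grasp_force: 35.0
```

```bash
python3 - <<'E'
from h import *
go(.5855,-.02,.085,0.014)
i=snap("side",3); j=snap("wrist",3)
E
```

```text
tcp [0.4692 0.0309 0.1275] tooly 0.012 q7 -0.54 shift [-52.  116.   41.8] turn -0.002403202936341886
```

View pics/wrist3.png

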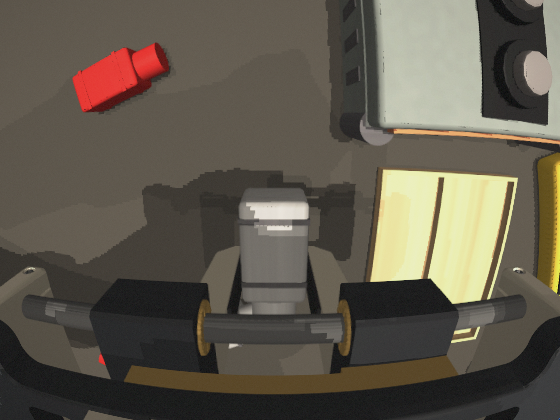

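Call:
move_arm(
  commands=[
    [-15,35,0,0,0.1],
    [-15,35,0,0,0.1],
    [-15,30,10,0,0.1],
    [-7,16,20,0,0.1],
    [0,0,0,0,0.1],
    [0,0,0,0,0.1],
  ],
)

```text
time: 7.6
tool_pos: [0.5854, -0.0197, 0.0967]
tool_rot: [0.702, 0.712, -0.005, -0.002]
contact_force: [-0.5, 0.5, -1.2]
width: 0.0338
grasp_force: 35.0
```

```bash
python3 - <<'E'
from h import *
go(.5855,-.02,.045,0.014)
i=snap("side",4); W=cloud(i)
g=cv2.resize(i["color"][180:320,230:400],(0,0),fx=4,fy=4,interpolation=cv2.INTER_CUBIC); cv2.imwrite("pics/c4.png",g[:,:,::-1])
E
```

```text
tcp [ 0.5854 -0.0197  0.0967] tooly 0.015 q7 -0.41 shift [-0.1  0.6 51.7] turn 0.0009507613186618968
```

View pics/c4.png

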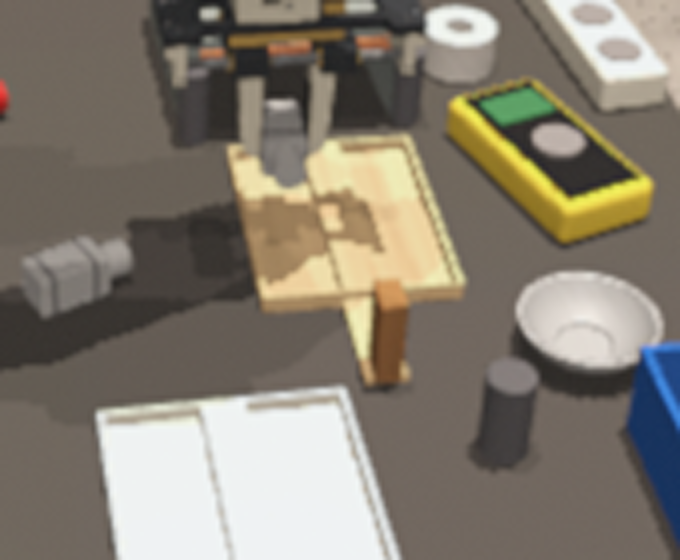

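The side crop shows the housing held over the near lane, with the sledge undisturbed. Lowering now.

Call:
move_arm(
  commands=[
    [0,0,20,0,0.1],
    [0,0,20,0,0.1],
    [0,0,6,0,0.1],
    [0,0,4,0,0.1],
    [0,0,1,0,0.1],
    [0,0,0,0,0.1],
  ],
)

```text
time: 8.25
tool_pos: [0.5866, -0.0198, 0.0471]
tool_rot: [0.702, 0.712, -0.004, -0.001]
contact_force: [1.1, 0.6, -0.7]
width: 0.0337
grasp_force: 35.0
```

```bash
python3 - <<'E'
from h import *
go(.5855,-.02,.044,0.014)
E
```

```text
tcp [ 0.5866 -0.0198  0.0471] tooly 0.013 q7 -0.45 shift [-0.1 -1.1  3.1] turn -0.0005371625987902195
```

Call:
move_arm(
  commands=[
    [0,-1,3,0,0.1],
    [0,0,0,0,0.1],
    [0,0,0,0,0.6],
    [0,0,0,0,0.6],
    [0,0,0,0,0.6],
    [0,0,0,0,0.6],
    [0,0,0,0,0.6],
    [0,0,-15,0,0.6],
    [0,0,-40,0,0.6],
    [0,0,-40,0,0.6],
  ],
)

```text
time: 9.25
tool_pos: [0.5854, -0.0195, 0.1388]
tool_rot: [0.702, 0.712, -0.005, -0.002]
contact_force: [1.1, 0.3, -0.2]
width: 0.0554
grasp_force: 0.0
```

Call:
move_arm(
  commands=[
    [35,-35,0,0,0.6],
    [35,-35,0,0,0.6],
    [35,0,0,0,0.6],
  ],
)

```text
time: 9.55
tool_pos: [0.5101, 0.0842, 0.1389]
tool_rot: [0.703, 0.712, -0.006, -0.002]
contact_force: [0.3, 0.0, 0.1]
width: 0.0558
grasp_force: 0.0
```

```bash
python3 - <<'E'
from h import *
i=snap("top",5);Z=cloud(i)[...,2]
b=(290,350,225,285)
m=np.zeros_like(Z,bool);m[b[2]:b[3],b[0]:b[1]]=((Z>.026)&(Z<.06))[b[2]:b[3],b[0]:b[1]]; print(m.sum(),rect(i,m,.034) if m.any() else 0)
go(.426,-.0775,.12,0.4255+np.pi/2)
g=cv2.resize(i["color"][130:290,230:390],(0,0),fx=3.5,fy=3.5,interpolation=cv2.INTER_CUBIC); cv2.imwrite("pics/c5.png",g[:,:,::-1])
E
```

```text
0 0
tcp [0.5128 0.0918 0.1393] tooly 0.019 q7 -0.6 shift [-167.6  -89.9   20. ] turn 1.1644447715959263
```

View pics/c5.png

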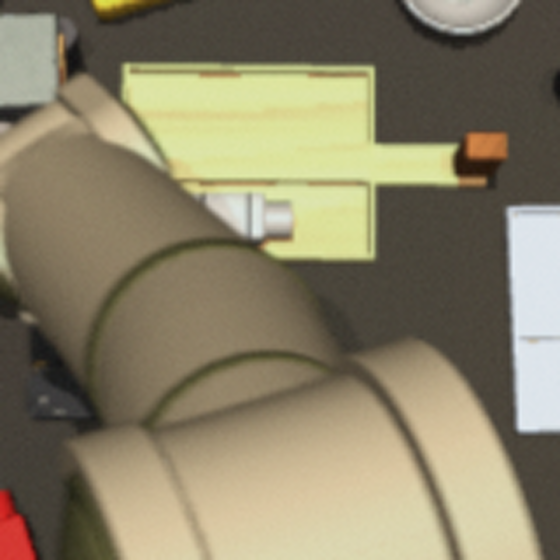

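Call:
move_arm(
  commands=[
    [-40,-12,0,0,0.65],
    [-40,-12,0,0,0.65],
    [-40,-12,0,0,0.65],
    [-40,-10,0,0,0.65],
    [0,0,0,0.146,0.65],
    [0,0,0,0.146,0.65],
    [0,0,0,0.146,0.65],
    [0,0,0,0.146,0.65],
    [0,0,0,0.146,0.65],
    [0,0,0,0.146,0.65],
  ],
)

```text
time: 10.6
tool_pos: [0.4711, -0.0763, 0.1396]
tool_rot: [0.939, 0.344, -0.004, 0.001]
contact_force: [-0.6, -0.5, -0.6]
width: 0.0607
grasp_force: 0.0
```

Call:
move_arm(
  commands=[
    [0,0,0,0.146,0.65],
    [0,0,0,0.146,0.65],
    [0,0,0,0,0.65],
  ],
)

```text
time: 10.9
tool_pos: [0.4711, -0.076, 0.1395]
tool_rot: [0.979, 0.206, -0.004, 0.002]
contact_force: [0.1, -0.0, -0.1]
width: 0.0604
grasp_force: 0.0
```

```bash
python3 - <<'E'
from h import *
go(.428,-.077,.08,0.4255+np.pi/2)
i=snap("wrist",6); j=snap("side",6); Z=cloud(j);m=np.zeros((420,560),bool);V=j["color"].min(2);b=(215,285,225,275)
m[b[2]:b[3],b[0]:b[1]]=((Z[...,2]>.01)&(V>60))[b[2]:b[3],b[0]:b[1]];P=Z[m];print(m.sum(),P.mean(0),P.min(0),P.max(0))
E
```

```text
tcp [ 0.4711 -0.076   0.1395] tooly -1.157 q7 -1.13 shift [-39.3 -16.5  59.8] turn -0.011254392888346842
328 [ 0.42295934 -0.09146867  0.02880835] [ 0.38606453 -0.11764412  0.01064026] [ 0.4776516  -0.06159543  0.12074581]
```

View pics/wrist6.png

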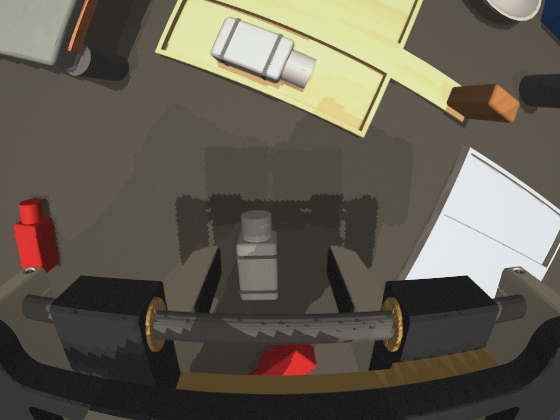

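The wrist view shows housing 1 lying in its lane and housing 2 at (258,258), aligned with the fingers and offset as computed.

Call:
move_arm(
  commands=[
    [-20,-8,0,0,0.65],
    [-19,-8,10,-0.01,0.65],
    [0,-0.5,20,0,0.65],
    [0,0,30,0,0.65],
    [0,0,30,0,0.65],
    [0,0,11,0,0.65],
    [0,0,0,0,0.65],
  ],
)

```text
time: 11.7
tool_pos: [0.4285, -0.0776, 0.0402]
tool_rot: [0.977, 0.213, -0.006, 0.0]
contact_force: [0.0, 0.1, 0.9]
width: 0.0605
grasp_force: 0.0
```

```bash
python3 - <<'E'
from h import *
go(.428,-.077,.038,0.4255+np.pi/2)
E
```

```text
tcp [ 0.4285 -0.0776  0.0402] tooly -1.141 q7 -1.36 shift [-0.2 -0.7  2.2] turn 0.004133949436702977
```

Call:
move_arm(
  commands=[
    [0,-0.5,2,0,0.65],
    [0,0,0,0,0.1],
    [0,0,0,0,0.1],
    [0,0,0,0,0.1],
    [0,0,0,0,0.1],
    [0,0,0,0,0.1],
    [0,0,0,0,0.1],
    [0,0,0,0,0.1],
    [0,0,0,0,0.1],
  ],
)

```text
time: 12.6
tool_pos: [0.4289, -0.0772, 0.04]
tool_rot: [0.977, 0.211, -0.005, 0.001]
contact_force: [0.1, -0.7, 6.7]
width: 0.0334
grasp_force: 34.9
```

Call:
move_arm(
  commands=[
    [5,0,-30,0,0.1],
    [15,0,-40,0,0.1],
    [20,0,-35,-0.145,0.1],
    [0,0,0,-0.145,0.1],
    [0,0,0,-0.145,0.1],
    [0,0,0,-0.145,0.1],
    [0,0,0,-0.145,0.1],
    [0,0,0,-0.145,0.1],
    [0,0,0,-0.145,0.1],
    [0,0,0,-0.145,0.1],
  ],
)

```text
time: 13.6
tool_pos: [0.4655, -0.06, 0.144]
tool_rot: [0.699, 0.715, -0.005, -0.003]
contact_force: [0.1, -0.1, -2.2]
width: 0.034
grasp_force: 34.9
```

```bash
python3 - <<'E'
from h import *
go(.6705,-.02,.14,0.014)
E
```

```text
tcp [ 0.4655 -0.06    0.144 ] tooly 0.022 q7 -0.58 shift [ 35.5 205.8   1.5] turn 0.007696805850934796
```

Call:
move_arm(
  commands=[
    [8,41,0,0.008,0.1],
    [8,41,0,0,0.1],
    [8,41,0,0,0.1],
    [8,41,0,0,0.1],
    [4,41,0,0,0.1],
    [0,0,25,0,0.1],
    [0,0,25,0,0.1],
    [0,0,0,0,0.1],
  ],
)

```text
time: 14.4
tool_pos: [0.6676, -0.0227, 0.0882]
tool_rot: [0.704, 0.71, -0.008, -0.005]
contact_force: [-0.7, 0.1, -1.8]
width: 0.0339
grasp_force: 34.9
```

```bash
python3 - <<'E'
from h import *
go(.6705,-.02,.046,0.014)
snap("wrist",7)
E
```

```text
tcp [ 0.6676 -0.0227  0.0882] tooly 0.008 q7 -0.57 shift [ 2.8  3.6 42.1] turn -0.005813070349604876
```

View pics/wrist7.png

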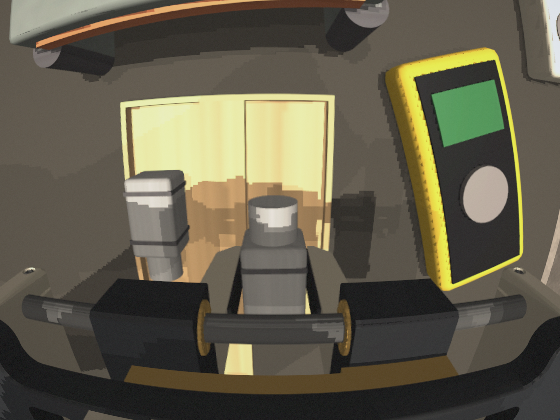

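Housing 2 is over the far lane and housing 1 rests in the near lane. Lowering, releasing and backing off.

Call:
move_arm(
  commands=[
    [2,3,20,-0.005,0.1],
    [0,0,12,0,0.1],
    [0,0,6,0,0.1],
    [0,0,4,0,0.1],
    [0,0,0,0,0.1],
    [0,0,1,0,0.1],
    [0,0,0,0,0.1],
  ],
)

```text
time: 15.15
tool_pos: [0.673, -0.0207, 0.0491]
tool_rot: [0.703, 0.711, -0.005, -0.002]
contact_force: [0.5, -1.3, -2.0]
width: 0.0342
grasp_force: 34.9
```

Call:
move_arm(
  commands=[
    [0,0,0,0,0.6],
    [0,0,0,0,0.6],
    [0,0,0,0,0.6],
    [0,0,0,0,0.6],
    [0,0,0,0,0.6],
    [0,0,-20,0,0.6],
    [0,0,-40,0,0.6],
    [0,0,-40,0,0.6],
  ],
)

```text
time: 15.95
tool_pos: [0.6732, -0.0201, 0.1492]
tool_rot: [0.703, 0.712, -0.006, -0.003]
contact_force: [0.9, 0.7, 0.2]
width: 0.056
grasp_force: 0.0
```

Call:
move_arm(
  commands=[
    [-45,-10,0,0,0.6],
    [-45,-10,0,0,0.6],
    [-45,-10,0,0,0.6],
    [-45,-10,0,0,0.6],
    [-45,0,0,0,0.6],
    [0,0,0,0,0.6],
    [0,0,0,0,0.6],
  ],
)

```text
time: 16.65
tool_pos: [0.6361, -0.2471, 0.1499]
tool_rot: [0.704, 0.71, -0.005, -0.002]
contact_force: [-0.3, 0.6, -0.0]
width: 0.0558
grasp_force: 0.0
```

```bash
python3 - <<'E'
from h import *
i=snap("top",8); j=snap("side",8);Z=cloud(i)[...,2]
go(.631,-.192,.055,0.014)
a=cv2.resize(i["color"][110:270,140:400],(0,0),fx=3,fy=3,interpolation=cv2.INTER_CUBIC)
cv2.imwrite("pics/c8.png",a[:,:,::-1])
E
```

```text
tcp [ 0.6368 -0.2442  0.1502] tooly 0.014 q7 -0.19 shift [52.6 -4.1 95.1] turn -0.0003420161461138438
```

View pics/c8.png

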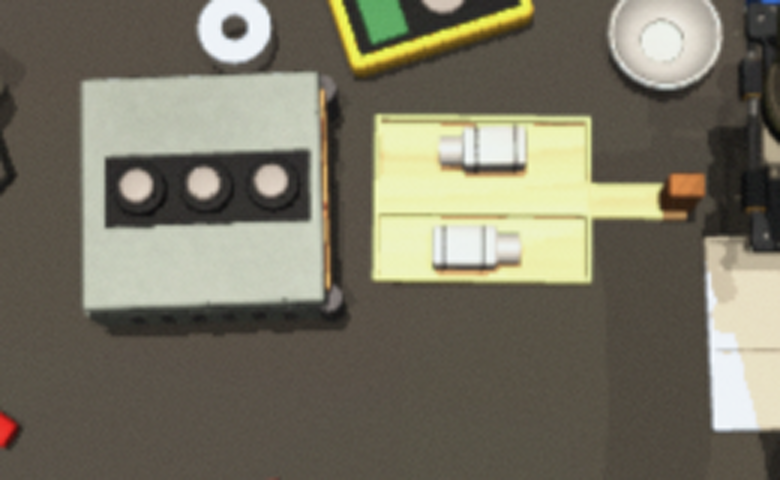

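```bash
python3 - <<'E'
from h import *
i=pickle.load(open("top8.pkl","rb"))
p=lambda *a:np.array(a)/3+[140,110]
f=cast(i,p((687,186.5)),.075)[0];print("fin",f)
s=cast(i,p((374,115),(591,117),(591,284),(372,281)),.014);print(s.round(4),s.mean(0)); 
for n,w in(("sl",s),("dm",cast(i,p((82,82),(321,73),(324,297),(84,306)),.096))):
    print(n,w.mean(0).round(4),[np.arctan2(*(w[a]-w[b])[[1,0]]).round(4) for a,b in((0,1),(3,2))],[np.arctan2(*-(w[a]-w[b])[[1,0]]).round(4) for a,b in((1,0+3-3+3-1),(0,3))])
print("posts mouth",cast(i,p((328,86),(333,299)),.068))
go(f[0],f[1],.055,.014)
E
```

```text
fin [ 0.62793514 -0.19254261  0.075     ]
[[ 0.702   0.0741  0.014 ]
 [ 0.7034 -0.1179  0.014 ]
 [ 0.5537 -0.1183  0.014 ]
 [ 0.553   0.0724  0.014 ]] [ 0.62804126 -0.02240816  0.014     ]
sl [ 0.628  -0.0224  0.014 ] [np.float64(1.5784), np.float64(1.5747)] [np.float64(-3.1386), np.float64(-3.1299)]
dm [0.6146 0.2109 0.096 ] [np.float64(1.6266), np.float64(1.6266)] [np.float64(-3.1003), np.float64(-3.0822)]
posts mouth [[0.71195139 0.11169402 0.068     ]
 [0.52820295 0.10242481 0.068     ]]
tcp [ 0.6368 -0.2442  0.1502] tooly 0.014 q7 -0.19 shift [52.1 -7.2 95.1] turn -0.0003420161461138438
```

Call:
move_arm(
  commands=[
    [26,-4,0,0,0.6],
    [26,-3,0,0,0.6],
    [0,0,0,0.01,0.6],
    [0,0,35,0,0.6],
    [0,0,35,0,0.6],
    [0,0,20,0,0.6],
    [0,0,4,0,0.6],
    [0,0,0,0,0.6],
  ],
)

```text
time: 17.55
tool_pos: [0.6281, -0.1932, 0.0558]
tool_rot: [0.706, 0.708, -0.005, -0.003]
contact_force: [0.9, -0.4, -0.6]
width: 0.0557
grasp_force: 0.0
```

```bash
python3 - <<'E'
from h import *
go(.628,-.1925,.055,.004)
E
```

```text
tcp [ 0.6281 -0.1932  0.0558] tooly 0.004 q7 -0.37 shift [ 0.7 -0.1  0.8] turn -0.00034306987629140195
```

Call:
move_arm(
  commands=[
    [0,0,0,0,0.1],
    [0,0,0,0,0.1],
    [0,0,0,0,0.1],
    [0,0,0,0,0.1],
    [0,0,0,0,0.1],
    [0,0,0,0,0.1],
    [0,0,0,0,0.1],
    [0,0,0,0,0.1],
  ],
  newtons=45,
)

```text
time: 18.35
tool_pos: [0.6291, -0.1946, 0.0567]
tool_rot: [0.707, 0.708, -0.004, -0.001]
contact_force: [2.1, -2.2, 5.6]
width: 0.0197
grasp_force: 45.0
```

Call:
move_arm(
  commands=[
    [4,2,0,-0.013,0.1],
    [4,2,0,-0.013,0.1],
    [4,2,0,-0.013,0.1],
    [4,2.5,0,-0.013,0.1],
    [0,0,0,0,0.1],
    [0,0,0,0,0.1],
  ],
)

```text
time: 18.95
tool_pos: [0.637, -0.1807, 0.0568]
tool_rot: [0.689, 0.725, -0.005, -0.0]
contact_force: [0.5, -6.5, 7.7]
width: 0.02
grasp_force: 45.2
```

```bash
python3 - <<'E'
from h import *
i=snap("top",9)
go(.6241,.0403,.055,.0555)
cv2.imwrite("pics/c9.png",cv2.resize(i["color"][110:270,140:400],(0,0),fx=3,fy=3,interpolation=cv2.INTER_CUBIC)[:,:,::-1])
E
```

```text
tcp [ 0.637  -0.1807  0.0567] tooly 0.051 q7 -0.35 shift [221.3  -1.5   0.3] turn -0.004156843827977985
```

View pics/c9.png

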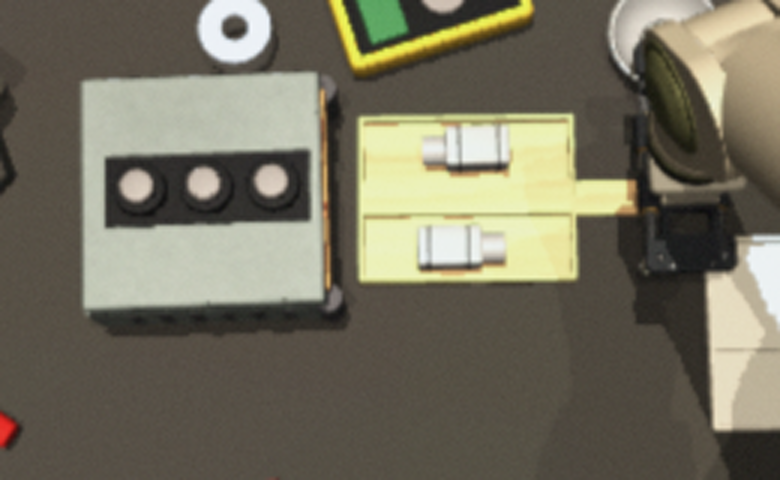

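```bash
cat >> h.py <<'E'
def sledge(i):
    hsv=cv2.cvtColor(i["color"],cv2.COLOR_RGB2HSV).astype(int); m=(hsv[...,1]>60)&(hsv[...,0]>15)&(hsv[...,0]<40)&(hsv[...,2]>120)
    o=np.zeros((420,560),np.uint8); o[140:215,245:345]=m[140:215,245:345]
    o=cv2.morphologyEx(o,cv2.MORPH_CLOSE,np.ones((9,9)));
    o=cv2.morphologyEx(o,cv2.MORPH_OPEN,np.ones((31,31)))
    ys,xs=np.nonzero(o); us=np.arange(xs.min()+6,xs.max()-5)
    t=[np.nonzero(o[:,u])[0].min() for u in us]; b=[np.nonzero(o[:,u])[0].max()+1 for u in us]
    for e in(t,b):
        w=cast(i,np.c_[us,np.array(e)-.5],.014); k=np.polyfit(w[:,1],w[:,0],1); print("edge yaw",-k[0].round(4),"x at y=0",np.polyval(k,0).round(4),end="; ")
    print("y ends",cast(i,[(xs.min()-.5,178)],.014)[0,1].round(4),cast(i,[(xs.max()+.5,178)],.014)[0,1].round(4))
E
python3 - <<'E'
from h import *
for k in(0,8,9): sledge(pickle.load(open(f"top{k}.pkl","rb")))
E
```

```text
edge yaw 0.0171 x at y=0 0.7055; edge yaw 0.0176 x at y=0 0.608; y ends 0.0727 -0.1168Traceback (most recent call last):
  File "<stdin>", line 2, in <module>
  File "h.py", line 33, in sledge
    ys,xs=np.nonzero(o); us=np.arange(xs.min()+6,xs.max()-5)
                                      ~~~~~~^^
    return umr_minimum(a, axis, None, out, keepdims, initial, where)
ValueError: zero-size array to reduction operation minimum which has no identity
```

```bash
python3 - <<'E'
s=open("h.py").read()
s=s.replace("np.ones((9,9)));","np.ones((15,15))); cs=cv2.findContours(o,0,2)[0]; cv2.drawContours(o,cs,-1,1,-1)").replace("np.ones((31,31))","np.ones((15,15))")
open("h.py","w").write(s)
E
python3 - <<'E'
from h import *
for k in(0,8,9): sledge(pickle.load(open(f"top{k}.pkl","rb")))
E
```

```text
edge yaw 0.3351 x at y=0 0.6928; edge yaw 0.0084 x at y=0 0.5544; y ends 0.1175 -0.1194
edge yaw 0.3258 x at y=0 0.6932; edge yaw 0.0005 x at y=0 0.5539; y ends 0.1175 -0.1194
edge yaw 0.0171 x at y=0 0.7055; edge yaw 0.0178 x at y=0 0.5547; y ends 0.1201 -0.1063
```

Call:
move_arm(
  commands=[
    [0,0,0,0,0.1],
    [1,1,0,-0.02,0.1],
    [2,1,0,-0.02,0.1],
    [2,1,0,-0.02,0.1],
    [0,0,0,0,0.1],
    [0,0,0,0,0.1],
  ],
  newtons=60,
)

```text
time: 19.6
tool_pos: [0.6406, -0.1743, 0.0567]
tool_rot: [0.666, 0.745, -0.004, -0.001]
contact_force: [3.7, -5.0, 4.3]
width: 0.0199
grasp_force: 60.2
```

```bash
python3 - <<'E'
from h import *
sledge(snap("top",10)); print(bot.sense()["wrist_torque"],bot.sense()["contact_force"])
go(.6241,.0403,.055,.0555)
E
```

```text
edge yaw 0.0739 x at y=0 0.6994; edge yaw 0.0643 x at y=0 0.5484; y ends 0.1201 -0.1036
[-0.97248285 -1.69237615 -0.72182551] [ 3.22781578 -3.92140278  5.46019191]
tcp [ 0.6406 -0.1744  0.0567] tooly 0.112 q7 -0.31 shift [215.2   7.5   0.6] turn 0.05613261638057532
```

Call:
move_arm(
  commands=[
    [4,0.2,0,0.02,0.1],
    [8,0.3,0,0,0.1],
    [8,0.3,0,0,0.1],
    [8,0.3,0,0,0.1],
    [8,0.3,0,0,0.1],
    [0,0,0,0,0.1],
  ],
)

```text
time: 20.25
tool_pos: [0.6378, -0.1381, 0.0567]
tool_rot: [0.674, 0.739, -0.005, -0.001]
contact_force: [2.0, -4.0, 8.4]
width: 0.0198
grasp_force: 60.2
```

```bash
python3 - <<'E'
from h import *
sledge(snap("top",11)); print(bot.sense()["wrist_torque"],bot.sense()["contact_force"])
go(.6241,.0403,.055,.0555)
E
```

```text
edge yaw 0.0628 x at y=0 0.7019; edge yaw 0.0627 x at y=0 0.5505; y ends 0.1201 -0.0642
[-0.7983257  -1.3767792  -0.55966512] [ 1.47668081 -3.50678029  7.8301059 ]
tcp [ 0.638  -0.1382  0.0567] tooly 0.092 q7 -0.39 shift [179.    2.6   0.8] turn 0.03664608003606751
```

Call:
move_arm(
  commands=[
    [12,0.4,0,0.007,0.1],
    [12,0.4,0,0,0.1],
    [12,0.4,0,0,0.1],
    [12,0.4,0,0,0.1],
    [12,0.4,0,0,0.1],
    [12,0.4,0,0,0.1],
    [0,0,0,0,0.1],
  ],
)

```text
time: 21.0
tool_pos: [0.6343, -0.0651, 0.0566]
tool_rot: [0.676, 0.737, -0.004, -0.001]
contact_force: [4.4, -2.7, 6.9]
width: 0.0195
grasp_force: 60.2
```

```bash
python3 - <<'E'
from h import *
sledge(snap("top",12)); print(bot.sense()["wrist_torque"],bot.sense()["contact_force"])
go(.627,.0403,.055,.0555)
E
```

```text
Traceback (most recent call last):
  File "h.py", line 34, in sledge
    t=[np.nonzero(o[:,u])[0].min() for u in us]; b=[np.nonzero(o[:,u])[0].max()+1 for u in us]
       ~~~~~~~~~~~~~~~~~~~~~~~~~^^
ValueError: zero-size array to reduction operation minimum which has no identity
```

Call:
move_arm(
  commands=[
    [12,0.3,0,0,0.1],
    [12,0.3,0,0,0.1],
    [12,0.3,0,0,0.1],
    [12,0.3,0,0,0.1],
    [12,0.3,0,0,0.1],
    [12,0.3,0,0,0.1],
    [12,0.3,0,0,0.1],
    [0,0,0,0,0.1],
  ],
)

```text
time: 21.85
tool_pos: [0.6294, 0.0183, 0.0566]
tool_rot: [0.676, 0.737, -0.004, -0.0]
contact_force: [4.2, -4.3, 11.1]
width: 0.0199
grasp_force: 60.3
```

Call:
move_arm(
  commands=[
    [5,0.1,0,0,0.1],
    [5,0.1,0,0,0.1],
    [4,0,0,0,0.1],
    [0,0,0,0,0.1],
    [0,0,0,0,0.1],
  ],
)

```text
time: 22.35
tool_pos: [0.6284, 0.0297, 0.0566]
tool_rot: [0.677, 0.736, -0.005, 0.0]
contact_force: [1.8, -9.1, 14.3]
width: 0.0198
grasp_force: 60.4
```

```bash
python3 - <<'E'
from h import *
print(bot.sense()["wrist_torque"],bot.sense()["contact_force"])
go(.627,.0403,.055,.0555)
E
```

```text
[-1.77563648 -1.48505901 -0.73207631] [ 1.81280413 -9.0920434  14.27878005]
tcp [0.6284 0.0297 0.0566] tooly 0.083 q7 -0.66 shift [10.6 -0.5  1.5] turn 0.02748159736288569
```

Call:
move_arm(
  commands=[
    [3,0,0,0,0.1],
    [3,0,0,0,0.1],
    [0,0,0,0,0.1],
  ],
)

```text
time: 22.65
tool_pos: [0.6279, 0.0353, 0.0566]
tool_rot: [0.677, 0.736, -0.005, 0.0]
contact_force: [2.8, -11.0, 15.0]
width: 0.0202
grasp_force: 60.4
```

Call:
move_arm(
  commands=[
    [2,0,0,0,0.1],
    [0,0,0,0,0.1],
  ],
)

```text
time: 22.85
tool_pos: [0.6279, 0.036, 0.0566]
tool_rot: [0.677, 0.736, -0.006, 0.001]
contact_force: [2.2, -14.3, 16.7]
width: 0.0197
grasp_force: 60.1
```

Call:
move_arm(
  commands=[
    [2,0,0,0,0.1],
    [0,0,0,0,0.1],
  ],
)

```text
time: 23.05
tool_pos: [0.6279, 0.0361, 0.0565]
tool_rot: [0.678, 0.735, -0.007, 0.002]
contact_force: [3.4, -18.8, 19.3]
width: 0.0203
grasp_force: 59.9
```

Call:
move_arm(
  commands=[
    [3,0,0,0.02,0.1],
    [0,0,0,0,0.1],
    [0,0,0,0,0.1],
  ],
)

```text
time: 23.35
tool_pos: [0.6277, 0.0364, 0.0565]
tool_rot: [0.685, 0.728, -0.008, 0.003]
contact_force: [3.2, -26.0, 18.7]
width: 0.0199
grasp_force: 60.0
```

```bash
python3 - <<'E'
from h import *
print(bot.sense()["wrist_torque"],bot.sense()["contact_force"])
i=snap("top",13);j=snap("side",13)
a=cv2.resize(i["color"][120:220,150:290],(0,0),fx=4,fy=4,interpolation=cv2.INTER_CUBIC)
b=cv2.resize(j["color"][150:300,250:400],(0,0),fx=2.66,fy=2.66,interpolation=cv2.INTER_CUBIC)[:400]
b=cv2.resize(b,(240,240)); a[160:400,320:]=b
cv2.imwrite("pics/c13.png",a[:,:,::-1])
go(.628,.036,.055,.0555)
E
```

```text
[-4.7621355  -2.03383499  0.15046586] [  3.24698343 -26.0102629   18.65756988]
tcp [0.6277 0.0363 0.0565] tooly 0.061 q7 -0.7 shift [-0.3  0.3  1.5] turn 0.005036710480603279
```

View pics/c13.png

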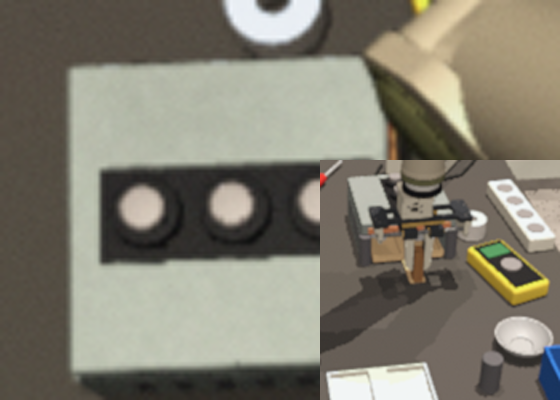

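Call:
move_arm(
  commands=[
    [-4,0,0,0,0.1],
    [0,0,0,0,0.1],
    [0,0,0,0,0.5],
    [0,0,0,0,0.5],
    [0,0,0,0,0.5],
    [0,0,0,0,0.5],
    [0,0,0,0,0.5],
    [0,0,-30,0,0.5],
    [0,0,-40,0,0.5],
    [0,0,-40,0,0.5],
  ],
)

```text
time: 24.45
tool_pos: [0.626, 0.0427, 0.1656]
tool_rot: [0.683, 0.731, -0.006, -0.003]
contact_force: [1.2, -0.7, 0.5]
width: 0.0465
grasp_force: 0.0
```

```bash
python3 - <<'E'
from h import *
print(bot.sense()["contact_force"])
i=snap("top",14)
cv2.imwrite("pics/c14.png",cv2.resize(i["color"][110:230,150:350],(0,0),fx=4,fy=4,interpolation=cv2.INTER_CUBIC)[:,:,::-1])
go(.6195,.1533,.165,.0555)
E
```

```text
[ 1.20832122 -0.73098203  0.54192145]
tcp [0.6288 0.0437 0.1722] tooly 0.068 q7 -0.57 shift [110.   -1.8   6.9] turn 0.012490959055231565
```

Call:
move_arm(
  commands=[
    [28,-0.5,0,0.012,0],
    [28,-0.5,0,0,0],
    [28,-0.5,0,0,0],
    [26,-0.5,0,0,0],
    [0,0,0,0,0],
    [0,0,0,0,0],
    [0,0,0,0,0],
  ],
  newtons=10,
)

```text
time: 25.2
tool_pos: [0.6183, 0.1508, 0.1642]
tool_rot: [0.688, 0.726, -0.006, -0.002]
contact_force: [0.2, -0.5, 0.1]
width: 0.0005
grasp_force: 0.0
```

```bash
python3 - <<'E'
from h import *
print(bot.sense()["contact_force"],bot.sense()["width"])
go(.6195,.1533,.145,.0555)
i=snap("side",15)
cv2.imwrite("pics/c15.png",cv2.resize(i["color"][110:260,240:440],(0,0),fx=4,fy=4,interpolation=cv2.INTER_CUBIC)[:,:,::-1])
E
```

```text
[ 0.22517355 -0.47111357  0.13505774] 0.0005129360137046358
tcp [0.6183 0.1508 0.1642] tooly 0.054 q7 -0.75 shift [ 2.5  1.6 19.2] turn -0.0012707447252617854
```

View pics/c15.png

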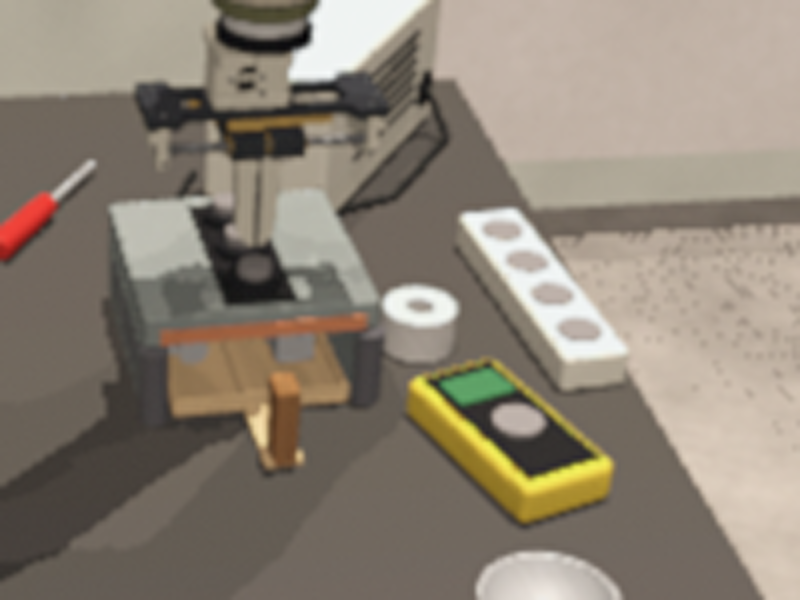

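The side crop shows the sledge in the tunnel, both housings inside, and the fingers over key 1 at (255,265). Before pressing, I'll confirm the fin position in the pictures.

```bash
python3 - <<'E'
from h import *
def fin(i,b):
    hsv=cv2.cvtColor(i["color"],cv2.COLOR_RGB2HSV).astype(int); m=(hsv[...,0]>4)&(hsv[...,0]<16)&(hsv[...,1]>110)
    o=np.zeros((420,560),np.uint8);o[b[2]:b[3],b[0]:b[1]]=m[b[2]:b[3],b[0]:b[1]]
    k=o.astype(bool); P=cloud(i)[k]; P=P[P[:,2]>.065]; return P.shape,np.median(P,0).round(4),P.min(0).round(4),P.max(0).round(4)
print("side0",fin(pickle.load(open("side0.pkl","rb")),(310,345,240,285)))
print("side8",fin(pickle.load(open("side8.pkl","rb")),(310,345,240,285)))
print("side15",fin(pickle.load(open("side15.pkl","rb")),(298,325,198,235)))
E
```

```text
side0 ((60, 3), array([ 0.6307, -0.2075,  0.0752]), array([ 0.622 , -0.2146,  0.0655]), array([ 0.6408, -0.1879,  0.0797]))
side8 ((61, 3), array([ 0.63  , -0.208 ,  0.0749]), array([ 0.6218, -0.2136,  0.065 ]), array([ 0.641 , -0.1895,  0.0795]))
side15 ((52, 3), array([0.6256, 0.0244, 0.0759]), array([0.6153, 0.0162, 0.0651]), array([0.6361, 0.0458, 0.0789]))
```

Fin travel puts the sledge origin at y ≈ 0.2095, which matches home. Pressing key 1.

Call:
move_arm(
  commands=[
    [2.5,1.5,12,0,0],
    [0,0,6,0,0],
    [0,0,3,0,0],
    [0,0,0,0,0],
  ],
)

```text
time: 25.65
tool_pos: [0.6191, 0.1539, 0.1428]
tool_rot: [0.687, 0.726, -0.006, -0.002]
contact_force: [-0.7, -0.9, 2.0]
width: 0.0005
grasp_force: 0.8
```

Call:
move_arm(
  commands=[
    [0,0,2,0,0],
    [0,0,2,0,0],
    [0,0,0,0,0],
  ],
)

```text
time: 25.95
tool_pos: [0.6194, 0.1543, 0.1396]
tool_rot: [0.687, 0.726, -0.005, -0.002]
contact_force: [-1.9, -2.6, 4.3]
width: 0.0005
grasp_force: 1.8
```

Call:
move_arm(
  commands=[
    [0,0,2,0,0],
    [0,0,0,0,0],
  ],
)

```text
time: 26.15
tool_pos: [0.6194, 0.1543, 0.1376]
tool_rot: [0.687, 0.726, -0.005, -0.002]
contact_force: [-1.0, -2.0, 5.3]
width: 0.0005
grasp_force: 2.3
```

Call:
move_arm(
  commands=[
    [0,0,2,0,0],
    [0,0,0,0,0],
  ],
)

```text
time: 26.35
tool_pos: [0.6194, 0.1544, 0.1372]
tool_rot: [0.687, 0.726, -0.005, -0.002]
contact_force: [-4.7, -4.8, 17.4]
width: 0.0003
grasp_force: 8.9
```

Call:
move_arm(
  commands=[
    [0,0,2,0,0],
    [0,0,0,0,0],
    [0,0,0,0,0],
  ],
)

```text
time: 26.65
tool_pos: [0.6195, 0.1544, 0.1369]
tool_rot: [0.687, 0.726, -0.005, -0.001]
contact_force: [-8.4, -6.4, 34.6]
width: 0.0002
grasp_force: 16.9
```

Call:
move_arm(
  commands=[
    [0,0,-15,0,0],
    [0,0,-15,0,0],
    [27,0,0,0,0],
    [28,0,0,0,0],
    [0,0,0,0,0],
    [0,0,0,0,0],
  ],
)

```text
time: 27.25
tool_pos: [0.6164, 0.2102, 0.1634]
tool_rot: [0.687, 0.727, -0.005, -0.002]
contact_force: [0.9, -0.9, -0.9]
width: 0.0004
grasp_force: 0.0
```

```bash
python3 - <<'E'
from h import *
print(bot.sense()["contact_force"])
go(.6166,.2088,.137,.0555)
E
```

```text
[ 0.87907812 -0.89414974 -0.8692303 ]
tcp [0.6164 0.2102 0.1634] tooly 0.057 q7 -0.82 shift [-1.3  0.4 26.4] turn 0.001200260540275666
```

Call:
move_arm(
  commands=[
    [-1,0,12,0,0],
    [0,0,6,0,0],
    [0,0,4,0,0],
    [0,0,3,0,0],
    [0,0,1.5,0,0],
    [0,0,0,0,0],
  ],
)

```text
time: 27.85
tool_pos: [0.6163, 0.207, 0.1374]
tool_rot: [0.688, 0.726, -0.006, -0.002]
contact_force: [-2.3, -4.6, 9.6]
width: 0.0006
grasp_force: 4.3
```

Call:
move_arm(
  commands=[
    [0,0,1.5,0,0],
    [0,0,0,0,0],
    [0,0,0,0,0],
  ],
)

```text
time: 28.15
tool_pos: [0.6164, 0.207, 0.1372]
tool_rot: [0.688, 0.726, -0.006, -0.001]
contact_force: [-5.3, -7.9, 20.4]
width: 0.0004
grasp_force: 10.0
```

Call:
move_arm(
  commands=[
    [0,0,-15,0,0],
    [0,0,-13,0,0],
    [28,0,0,0,0],
    [28,0,0,0,0],
    [0,0,0,0,0],
    [0,0,0,0,0],
  ],
)

```text
time: 28.75
tool_pos: [0.6133, 0.2652, 0.1634]
tool_rot: [0.687, 0.727, -0.005, -0.002]
contact_force: [-0.4, 0.2, -0.9]
width: 0.0008
grasp_force: 0.0
```

```bash
python3 - <<'E'
from h import *
print(bot.sense()["contact_force"])
go(.6133,.2632,.137,.0555)
E
```

```text
[-0.39773493  0.20182456 -0.90190795]
tcp [0.6133 0.2652 0.1634] tooly 0.057 q7 -0.89 shift [-1.9  0.2 26.4] turn 0.0012432621770457342
```

Call:
move_arm(
  commands=[
    [-1,0,12,0,0],
    [0,0,6,0,0],
    [0,0,4,0,0],
    [0,0,3,0,0],
    [0,0,1.5,0,0],
    [0,0,0,0,0],
  ],
)

```text
time: 29.35
tool_pos: [0.6134, 0.2618, 0.1373]
tool_rot: [0.688, 0.726, -0.006, -0.001]
contact_force: [-1.6, -6.1, 10.4]
width: 0.0009
grasp_force: 5.1
```

Call:
move_arm(
  commands=[
    [0,0,1.5,0,0],
    [0,0,0,0,0],
    [0,0,0,0,0],
  ],
)

```text
time: 29.65
tool_pos: [0.6134, 0.2618, 0.1371]
tool_rot: [0.688, 0.726, -0.006, -0.001]
contact_force: [-5.4, -8.3, 21.0]
width: 0.0005
grasp_force: 10.6
```

Call:
move_arm(
  commands=[
    [0,0,-20,0,0.5],
    [0,0,-15,0,0.5],
    [-40,2,0,0,0.5],
    [-40,2,0,0,0.5],
    [-40,2,0,0,0.5],
    [-40,2,0,0,0.5],
    [-40,2,0,0,0.5],
    [-24,2,0,0,0.5],
    [0,0,0,0,0.5],
    [0,0,0,0,0.5],
  ],
)

```text
time: 30.65
tool_pos: [0.6381, 0.0405, 0.1711]
tool_rot: [0.688, 0.726, -0.005, -0.002]
contact_force: [0.0, 1.3, -0.1]
width: 0.0467
grasp_force: 0.0
```

```bash
python3 - <<'E'
from h import *
go(.627,.038,.055,.0555)
E
```

```text
tcp [0.6381 0.0405 0.1711] tooly 0.054 q7 -0.57 shift [ -1.6 -10.1 116.2] turn -0.0014347508523904207
```

Call:
move_arm(
  commands=[
    [-1.5,-10,20,0,0.5],
    [0,0,40,0,0.5],
    [0,0,40,0,0.5],
    [0,0,15,0,0.5],
    [0,0,0,0,0.5],
    [0,0,0,0,0.5],
  ],
)

```text
time: 31.25
tool_pos: [0.6275, 0.0393, 0.057]
tool_rot: [0.687, 0.727, -0.005, -0.002]
contact_force: [0.7, 0.7, 0.2]
width: 0.0466
grasp_force: 0.0
```

Call:
move_arm(
  commands=[
    [0,0,0,0,0],
    [0,0,0,0,0],
    [0,0,0,0,0],
    [0,0,0,0,0],
    [0,0,0,0,0],
    [0,0,0,0,0],
    [0,0,0,0,0],
  ],
  newtons=50,
)

```text
time: 31.95
tool_pos: [0.6277, 0.0377, 0.057]
tool_rot: [0.687, 0.726, -0.004, -0.001]
contact_force: [-1.6, -0.7, 6.5]
width: 0.0205
grasp_force: 50.0
```

Call:
move_arm(
  commands=[
    [-5,0,0,0,0],
    [-12,0,0,0,0],
    [-15,0,0,0,0],
    [-15,0,0,0,0],
    [-15,0,0,0,0],
    [-15,0,0,0,0],
    [-15,0,0,0,0],
    [0,0,0,0,0],
  ],
)

```text
time: 32.75
tool_pos: [0.6322, -0.0556, 0.0568]
tool_rot: [0.688, 0.726, -0.005, -0.002]
contact_force: [-4.0, 0.2, 10.3]
width: 0.0201
grasp_force: 50.1
```

```bash
python3 - <<'E'
from h import *
s=bot.sense();print(s["contact_force"],s["width"],s["grasp_force"])
go(.6385,-.2,.055,.0555)
E
```

```text
[-4.02607104  0.15297829 10.32856301] 0.020077929162443334 50.05965828895569
tcp [ 0.6322 -0.0556  0.0568] tooly 0.054 q7 -0.55 shift [-144.5   -1.5    2.4] turn -0.0013069865738701836
```

Call:
move_arm(
  commands=[
    [-15,0,0,0,0],
    [-15,0,0,0,0],
    [-15,0,0,0,0],
    [-15,0,0,0,0],
    [-15,0,0,0,0],
    [-15,0,0,0,0],
    [-15,0,0,0,0],
    [-15,0,0,0,0],
    [-12,0,0,0,0],
    [-4,0,0,0,0],
  ],
)

```text
time: 33.75
tool_pos: [0.6397, -0.1898, 0.057]
tool_rot: [0.687, 0.726, -0.004, -0.002]
contact_force: [-1.6, 6.3, 3.7]
width: 0.0198
grasp_force: 50.1
```

Call:
move_arm(
  commands=[
    [0,0,0,0,0],
    [0,0,0,0,0.45],
    [0,0,0,0,0.45],
    [0,0,0,0,0.45],
    [0,0,0,0,0.45],
    [0,0,0,0,0.45],
    [0,0,-30,0,0.45],
    [0,0,-40,0,0.45],
    [0,0,-30,0,0.45],
    [0,0,0,0,0.45],
  ],
)

```text
time: 34.75
tool_pos: [0.6427, -0.1893, 0.1612]
tool_rot: [0.687, 0.726, -0.003, 0.0]
contact_force: [0.2, -0.6, -0.3]
width: 0.0418
grasp_force: 0.0
```

```bash
python3 - <<'E'
from h import *
i=snap("top",20); W=cloud(i);Z=W[...,2]
o=np.zeros_like(Z,bool);o[140:215,245:345]=((Z>.024)&(Z<.06))[140:215,245:345]
n,l,st,_=cv2.connectedComponentsWithStats(o.astype(np.uint8))
for k in range(1,n):
    if st[k,4]>60: print(st[k],rect(i,l==k,.039))
go(.55,-.2,.16,.0555)
cv2.imwrite("pics/c20.png",cv2.resize(i["color"][110:290,180:480],(0,0),fx=2.6,fy=2.6,interpolation=cv2.INTER_CUBIC)[:,:,::-1])
E
```

```text
[285 152  29  15 357] (array([ 0.6681, -0.0169], dtype=float32), np.float32(0.0729), np.float32(0.0374), -1.5532000064849854, array([ 0.6663, -0.0184]))
[284 186  30  15 370] (array([ 0.5793, -0.0163], dtype=float32), np.float32(0.0761), np.float32(0.0357), -1.475100040435791, array([ 0.579 , -0.0149]))
tcp [ 0.6415 -0.1895  0.1589] tooly 0.055 q7 -0.24 shift [ -5.5 -92.   -0.4] turn -0.0006592301497647668
```

View pics/c20.png

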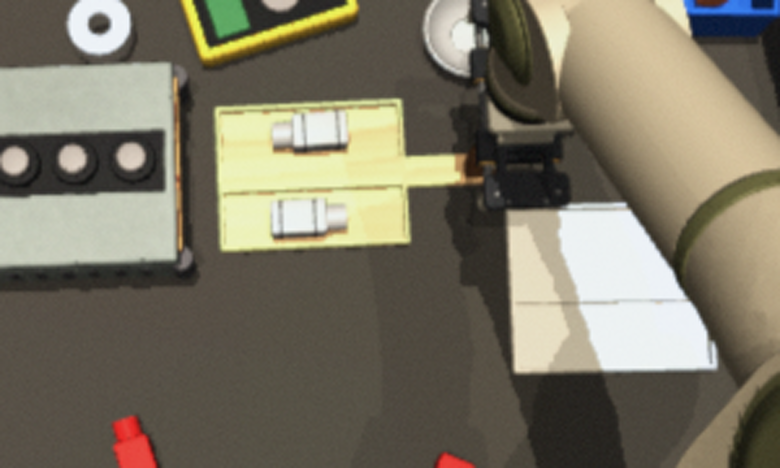

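The crop shows the sledge clear of the tunnel, its edge at column 215 against the posts at 187, with both housings still flat in their lanes. Picking up the far one first.

```bash
python3 - <<'E'
from h import *
go(.67,-.020,.047,.04)
E
```

```text
tcp [ 0.6415 -0.1895  0.1589] tooly 0.055 q7 -0.24 shift [168.3  38.5 110.8] turn 0.01484076985023508
```

Call:
move_arm(
  commands=[
    [42,9,0,0,0.6],
    [42,9,0,0.015,0.6],
    [42,9,0,0,0.6],
    [41,10,0,0,0.6],
    [0,0,0,0,0.6],
    [0,0,30,0,0.6],
    [0,0,30,0,0.6],
    [0,0,20,0,0.6],
    [0,0,0,0,0.6],
  ],
)

```text
time: 35.7
tool_pos: [0.6662, -0.0219, 0.0718]
tool_rot: [0.693, 0.721, -0.008, -0.004]
contact_force: [-1.1, -0.5, 0.4]
width: 0.0558
grasp_force: 0.0
```

```bash
python3 - <<'E'
from h import *
go(.67,-.020,.047,.04)
E
```

```text
tcp [ 0.6662 -0.0219  0.0718] tooly 0.04 q7 -0.57 shift [ 1.9  4.3 24.7] turn 0.0003276865137020746
```

Call:
move_arm(
  commands=[
    [2,3,12,0,0.6],
    [0,0,12,0,0.6],
    [0,0,1,0,0.6],
    [0,0,0,0,0],
    [0,0,0,0,0],
    [0,0,0,0,0],
    [0,0,0,0,0],
    [0,0,0,0,0],
    [0,0,0,0,0],
  ],
  newtons=40,
)

```text
time: 36.6
tool_pos: [0.6714, -0.0191, 0.0513]
tool_rot: [0.693, 0.721, -0.005, -0.002]
contact_force: [-1.9, -0.6, 6.7]
width: 0.0334
grasp_force: 39.7
```

```bash
python3 - <<'E'
from h import *
s=bot.sense();print(s["width"],s["grasp_force"],s["contact_force"]);go(.67,-.020,.047,.04)
i=pickle.load(open("top0.pkl","rb")); hsv=cv2.cvtColor(i["color"],cv2.COLOR_RGB2HSV)
m=np.zeros((420,560),np.uint8);m[180:262,365:465]=(hsv[...,2]>140)[180:262,365:465]
c=max(cv2.findContours(m,0,1)[0],key=cv2.contourArea);r=cv2.minAreaRect(c);print(cv2.boxPoints(r),rect(i,m,.014))
w=cast(i,cv2.boxPoints(r),.014);print(w.round(4),w.mean(0))
E
```

```text
0.0334083411317175 39.74880516529083 [-1.94541167 -0.55998703  6.68141051]
tcp [ 0.6714 -0.0191  0.0513] tooly 0.04 q7 -0.59 shift [-0.8 -1.4  4.4] turn 8.711946793305003e-06
[[374.6066  188.32787]
 [453.8549  186.7429 ]
 [455.15634 251.81688]
 [375.90805 253.40184]] (array([ 0.5176, -0.3194], dtype=float32), np.float32(0.2019), np.float32(0.1704), -1.5331000089645386, array([ 0.5168, -0.3195]))
[[ 0.5989 -0.2167  0.014 ]
 [ 0.6068 -0.4242  0.014 ]
 [ 0.4362 -0.4224  0.014 ]
 [ 0.4284 -0.2188  0.014 ]] [ 0.51757289 -0.32052923  0.014     ]
```

Call:
move_arm(
  commands=[
    [0,0,-30,0,0],
    [0,0,-40,0,0],
    [0,0,-35,0,0],
    [0,0,0,0,0],
    [-40,-13,0,0,0],
    [-40,-13,0,0,0],
    [-40,-13,0,0,0],
    [-40,-13,0,0,0],
    [-40,-13,0,0,0],
    [-40,-13,0,0,0],
  ],
)

```text
time: 37.6
tool_pos: [0.603, -0.2632, 0.1564]
tool_rot: [0.693, 0.721, -0.005, -0.003]
contact_force: [0.1, -0.0, -1.9]
width: 0.0338
grasp_force: 39.8
```

```bash
python3 - <<'E'
from h import *
s=bot.sense();print(s["width"],s["grasp_force"],s["contact_force"]);go(.567,-.318,.10,.038)
E
```

```text
0.03377259363774517 39.7537100315094 [ 0.12149424 -0.01941048 -1.88534267]
tcp [ 0.603  -0.2632  0.1564] tooly 0.04 q7 -0.14 shift [-53.1 -37.5  57. ] turn 0.0022303735835802474
```

Call:
move_arm(
  commands=[
    [-30,-20,0,0,0],
    [-23,-17,0,0,0],
    [0,0,20,0,0],
    [0,0,30,0,0],
    [0,0,20,0,0],
    [0,0,20,0,0],
    [0,0,8,0,0],
    [0,0,0,0,0],
  ],
)

```text
time: 38.4
tool_pos: [0.5674, -0.316, 0.0584]
tool_rot: [0.693, 0.721, -0.006, -0.004]
contact_force: [-0.3, 0.3, -2.3]
width: 0.0336
grasp_force: 39.8
```

```bash
python3 - <<'E'
from h import *
s=bot.sense();print(s["width"],s["grasp_force"],s["contact_force"]);go(.567,-.318,.052,.038)
E
```

```text
0.03363521525429542 39.75242257118225 [-0.3420123   0.2835747  -2.32906551]
tcp [ 0.5674 -0.316   0.0584] tooly 0.04 q7 -0.15 shift [-1.9 -0.4  6.5] turn 0.002481530543923416
```

Call:
move_arm(
  commands=[
    [0,0,3,0,0],
    [0,0,2.5,0,0],
    [0,0,0,0,0],
    [0,0,0,0,0.6],
    [0,0,0,0,0.6],
    [0,0,0,0,0.6],
    [0,0,0,0,0.6],
    [0,0,0,0,0.6],
    [0,0,-20,0,0.6],
    [0,0,-40,0,0.6],
  ],
)

```text
time: 39.4
tool_pos: [0.5673, -0.3156, 0.1126]
tool_rot: [0.693, 0.721, -0.006, -0.005]
contact_force: [1.0, -0.5, 0.5]
width: 0.0559
grasp_force: 0.0
```

Call:
move_arm(
  commands=[
    [0,0,-40,0,0.6],
    [42,2,0,0,0.6],
    [42,2,0,0,0.6],
    [42,2,0,0,0.6],
    [42,2,0,-0.03,0.6],
    [42,2,0,0,0.6],
    [42,2,0,0,0.6],
    [42,2,0,0,0.6],
    [0,0,0,0,0.6],
  ],
)

```text
time: 40.3
tool_pos: [0.5678, -0.0146, 0.1542]
tool_rot: [0.679, 0.734, -0.003, -0.003]
contact_force: [0.2, -0.4, 1.1]
width: 0.0554
grasp_force: 0.0
```

```bash
python3 - <<'E'
from h import *
go(.582,-.012,.047,.07)
i=snap("wrist",22)
j=snap("top",22); W=cloud(j);Z=W[...,2]
o=np.zeros_like(Z,bool);o[180:262,365:465]=((Z>.024)&(Z<.06))[180:262,365:465]
print(o.sum(),rect(j,o,.039))
E
```

```text
tcp [ 0.5678 -0.0146  0.1542] tooly 0.079 q7 -0.54 shift [  1.5  15.3 107.1] turn 0.008756895842345847
182 (array([ 0.5668, -0.3273], dtype=float32), np.float32(0.0479), np.float32(0.0338), -1.5530999898910522, array([ 0.5712, -0.3319]))
```

View pics/wrist22.png

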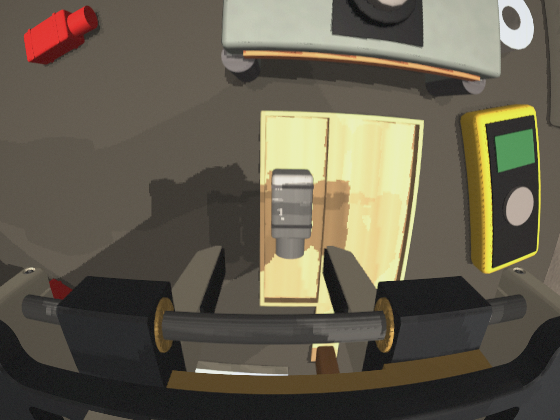

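The first housing is in the tray. The wrist view shows the second at (292,205), offset to the right as computed.

Call:
move_arm(
  commands=[
    [1.5,15,20,0.009,0.6],
    [0,0,30,0,0.6],
    [0,0,30,0,0.6],
    [0,0,20,0,0.6],
    [0,0,3,0,0.6],
    [0,0,0,0,0.6],
  ],
)

```text
time: 41.0
tool_pos: [0.5812, -0.0208, 0.0499]
tool_rot: [0.686, 0.728, -0.006, -0.003]
contact_force: [-0.4, -0.3, 0.2]
width: 0.0559
grasp_force: 0.0
```

Call:
move_arm(
  commands=[
    [0,0,0,0,0],
    [0,0,0,0,0],
    [0,0,0,0,0],
    [0,0,0,0,0],
    [0,0,0,0,0],
    [0,0,0,0,0],
    [0,0,0,0,0],
  ],
)

```text
time: 41.7
tool_pos: [0.582, -0.0198, 0.0511]
tool_rot: [0.685, 0.728, -0.005, -0.002]
contact_force: [-1.4, -1.1, 7.6]
width: 0.0336
grasp_force: 40.0
```

Call:
move_arm(
  commands=[
    [0,0,-30,0,0],
    [0,0,-40,0,0],
    [0,0,-35,0,0],
    [0,0,0,0,0],
    [-40,-13,0,0,0],
    [-40,-13,0,0.03,0],
    [-40,-13,0,0,0],
    [-40,-13,0,0,0],
    [-40,-13,0,0,0],
    [-40,-13,0,0,0],
  ],
)

```text
time: 42.7
tool_pos: [0.5133, -0.2637, 0.1562]
tool_rot: [0.696, 0.718, -0.005, -0.003]
contact_force: [0.6, -0.6, -1.7]
width: 0.0337
grasp_force: 40.0
```

```bash
python3 - <<'E'
from h import *
s=bot.sense();print(s["width"],s["grasp_force"],s["contact_force"]);go(.472,-.321,.10,.038)
E
```

```text
0.03368753133897101 39.98288691043854 [ 0.61028848 -0.6429708  -1.72526205]
tcp [ 0.5133 -0.2637  0.1562] tooly 0.031 q7 -0.15 shift [-55.8 -42.5  56.9] turn -0.0066757606204661535
```

Call:
move_arm(
  commands=[
    [-30,-22,0,-0.007,0],
    [-26,-21,0,0,0],
    [0,0,20,0,0],
    [0,0,30,0,0],
    [0,0,20,0,0],
    [0,0,20,0,0],
    [0,0,8,0,0],
    [0,0,0,0,0],
  ],
)

```text
time: 43.5
tool_pos: [0.4718, -0.3195, 0.0583]
tool_rot: [0.693, 0.721, -0.005, -0.003]
contact_force: [-0.3, -0.7, -1.0]
width: 0.0334
grasp_force: 40.0
```

```bash
python3 - <<'E'
from h import *
s=bot.sense();print(s["width"],s["grasp_force"],s["contact_force"]);go(.472,-.321,.052,.038)
E
```

```text
0.03336782962798437 39.981855154037476 [-0.25027563 -0.67172405 -0.98170111]
tcp [ 0.4718 -0.3195  0.0583] tooly 0.039 q7 -0.17 shift [-1.5  0.2  6.3] turn 0.0007839710767372221
```

Call:
move_arm(
  commands=[
    [0,0,3,0,0],
    [0,0,3,0,0],
    [0,0,0,0,0],
    [0,0,0,0,0.6],
    [0,0,0,0,0.6],
    [0,0,0,0,0.6],
    [0,0,0,0,0.6],
    [0,0,0,0,0.6],
    [0,0,-20,0,0.6],
    [0,0,-40,0,0.6],
  ],
)

```text
time: 44.5
tool_pos: [0.4717, -0.319, 0.1121]
tool_rot: [0.693, 0.721, -0.006, -0.005]
contact_force: [-0.3, -0.8, 1.0]
width: 0.0558
grasp_force: 0.0
```

Call:
move_arm(
  commands=[
    [0,0,-40,0,0.6],
    [45,0,-20,0,0.6],
    [45,0,-20,0,0.6],
    [45,0,0,0,0.6],
    [45,0,0,0,0.6],
    [45,0,0,0,0.6],
    [45,0,0,0,0.6],
    [45,0,0,0,0.6],
    [45,0,0,0,0.6],
    [0,0,0,0,0.6],
  ],
)

```text
time: 45.5
tool_pos: [0.4601, 0.0467, 0.193]
tool_rot: [0.69, 0.724, -0.003, -0.002]
contact_force: [-0.3, -0.9, 0.4]
width: 0.0559
grasp_force: 0.0
```

```bash
python3 - <<'E'
from h import *
j=snap("top",25); k=snap("side",25); W=cloud(j);Z=W[...,2]
o=np.zeros_like(Z,bool);o[180:262,365:465]=((Z>.024)&(Z<.08))[180:262,365:465]
n,l,st,_=cv2.connectedComponentsWithStats(o.astype(np.uint8))
for q in range(1,n):
    if st[q,4]>60: print(st[q],rect(j,l==q,.039),np.nanpercentile(Z[l==q],[5,50,95]))
a=cv2.resize(k["color"][180:380,200:440],(400,333)); b=cv2.resize(j["color"][120:290,260:500],(400,283)); 
cv2.imwrite("pics/c25.png",np.hstack([a[:283],b])[:,:,::-1])
E
```

```text
[398 193  32  15 377] (array([ 0.5658, -0.3118], dtype=float32), np.float32(0.0782), np.float32(0.036), -1.489799976348877, array([ 0.5657, -0.3136])) [0.02794584 0.03600209 0.04208467]
[400 230  31  15 378] (array([ 0.4708, -0.3142], dtype=float32), np.float32(0.0771), np.float32(0.0339), -1.5024000406265259, array([ 0.4705, -0.3133])) [0.02747851 0.03644969 0.04154285]
```

View pics/c25.png

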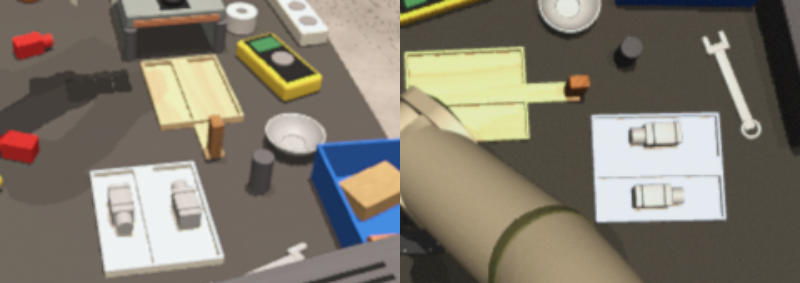

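Both housings lie flat in the tray lanes, the sledge is clear of the tunnel, and nothing else has moved.

```bash
python3 -c "
from workcell import bot
print(bot.hand_in())"
```

```text
the job is handed in; nothing more can be done
None
```

The job is done and handed in at about 46 s: both housings present were demagnetised with keys 1 to 3 pressed in order and the sledge home, the sledge was then pulled clear, and the housings now lie flat, one in each lane of the white tray.

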